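# Fit the crystal top plate on the spectrometer's sampling unit

## Robot

A 6-joint arm with a two-finger parallel gripper is mounted at the origin on the work surface. World frame = base frame: x ahead of the robot, y to its left, z up, the work surface at z = 0. Lengths are in m, angles in rad, forces in N, time in s.
With the tool pointing down it reaches from about 0.3 to 0.775 m from the base axis. Payload 14.6 kg.
Tool frame: the origin (TCP) lies on the centre line of the jaws, within the pads' length; the fingertips stand 25 mm ahead of it and the grasp point (between the pads) lies 6 mm ahead of it (ctrl.tip_reach is the distance from the TCP to the fingertips, in m); z points along the fingers, y is the line along which they close (so a half turn about z gives the same grasp; the last joint's range is limited). The gripper opens to 94 mm and grips with 3 to 60 N. Pads are 16 mm wide; open, the fingers measure 119 mm over their backs; the gripper's body (75 mm by 177 mm) begins 78 mm behind the grasp point.
Start: joints at [1.192, 0.3, 1.521, -0, 1.321, -0.067], TCP at [0.169, 0.523, 0.23] pointing down, gripper open.
Joint ranges: [-3.03, 3.03], [-0.79, 2.21], [0.23, 2.52], [-1.04, 4.18], [0, 3.07], [-2.55, 2.55]. Speed limits (rad/s): [2.22, 2.22, 2.57, 3.14, 3.14, 3.14].

## Interface

Orientations are given as [roll, pitch, yaw] about the fixed x, y, z axes, in that order (R = Rz(yaw) Ry(pitch) Rx(roll)).
In Python, from station import ctrl gives the robot as it stands. The module is installed in compiled form; this text tells all that it offers.
- The arm moves only by the tool apply_moves, never from a script. Its argument "deltas" is a list of rows, each a list of 7 numbers: the closure in counts, from 0 (fully open) to 255 (shut), then the shift along the world's x, y, z in cm, then the turn, a rotation vector about the world's x, y, z in rad. In form: [[jaw, tx, ty, tz, ax, ay, az], ...]. A call has 1 to 10 rows; each row shifts and turns the commanded pose from where the row before left it; what a row does not reach is not made up. A row lasts 1/10 s, in which the tool goes at most 50 mm and 8.59 degrees, less where a joint would pass 70% of its speed; a pose out of reach is approached as far as the arm can. A call with a gripper value outside its range is refused whole. The fingers move at their own pace and stop on an object; "grip_force" is the grip in N (left out, the last holds). Time passes only in rows, so rows that do not move let the fingers close. It gives the time, the measured TCP pose, the force, the opening and the grip force at its end, in the units of the state.
- ctrl.get_obs(): the state, without advancing time (a new reading comes with each control period).
- ctrl.camera(name): name is "side" or "top" or "wrist"; returns a dict with "img" (384x512x3 uint8, red, green, blue), "K" (3x3 intrinsics, pixels), "k1" (the pictures are not rectified: a ray, as slopes to the right and down, at radius r is drawn at 1 + k1 r^2 times it, then the intrinsics apply), "pose" (4x4, takes a point from camera to world coordinates); the wrist camera has in their place "hand_eye" (4x4, takes a point from camera to tool coordinates, whose origin is the TCP and whose axes are the flange's). Camera axes: x right, y up, looking along -z (the intrinsics and any distortion apply to the point x, -y, -z); pixel columns grow to the right and rows downward; lengths in m; the calibration is good to about 2 mm. A picture is of the moment at which its call begins: read the wrist's pose just before it. There is no depth.
- ctrl.hand_in(): hands the job in; it is judged then, once.
The state is a dict: "time_s": time; "qpos": joint angles; "joint_vel": joint speeds; "tau": joint torques, N m; "ee_pos": TCP position; "eef_rot": TCP orientation; "force": force on the tool from outside, world axes, zero at the start; "moment": the same for the moment, N m; "grip_width": finger opening in m; "grip_force": force on a finger pad.
Only numpy, scipy, OpenCV 4.12 (cv2) and the standard library are available. Lean on these libraries where they do the work, as an engineer would, in place of code of your own. Each camera call takes 0.05 s, during which the arm holds its last target. There are 200 camera calls.

## Task

Pick up the crystal top plate by its bridge, feel for the two dowel pins on the deck of the spectrometer's sampling unit, lower both holes over them together, and press the plate gently but fully home, flat on the deck, so that the spring catches snap over both ends; then let go. Never bear hard on the pins or the deck with it, and leave the other things on the bench where they are.

Things in the scene. Friction and masses are not known exactly. Their poses are not given: they have to be found in the camera images.
- spectrometer: White bench-top infrared spectrometer, 440 mm wide (y), 300 mm deep (x), fixed; its side housings are 127 mm high. Origin on the bench in the bay, z up, x to its rear, y along the line of the pins; yaw within 0.25 rad of the world's. In the bay, on fore-and-aft rails (along x), stands the sampling unit: a white box with a steel deck on top, its pins and catches.
- pin_tips (a point): Point fixed to the spectrometer, its axes, 180 mm above the bench: height of the tips of the deck's two pins, at y = +48 and -48 mm, with the sampling unit at the FRONT END of its rails. The unit is locked 6 to 36 mm behind that: the pins' x is +6 to +36 mm here, not measured, to be seen or felt. Their y and direction are exact. Steel, 8 mm thick, 30 mm high, the top 4 mm tapering to a 6 mm flat tip.
- deck (a point): Point fixed to the spectrometer, its axes, 150 mm above the bench: middle of the deck's flat, rigid top (100 mm in x, 128 mm in y), where the plate's underside must come to lie, again with the unit at the front end of its rails; the real deck is 6 to 36 mm behind (+x), together with its pins and catches.
- catches (a point): As deck, 159 mm above the bench: height of the lips of the two steel spring catches, 24 mm wide, upright at y = +-68 mm. Their sloped inner faces are spread by the plate's ends from about 17 mm above the deck down to the lips, which then snap over the plate. Pushing past both takes about 8 to 15 N in all (the plate weighs 4 N), easing to 5 N of rubbing down to the deck. They keep clear of a gripper on the bridge.
- top_plate: Crystal top plate, loose on the bench: flat aluminium plate 80 mm (x) by 130 mm (y) by 8 mm, about 0.4 kg, with two through holes of 9.5 mm at x = 0, y = +48 and -48 mm, and a bridge over its middle. Origin at the centre of its underside, z up. It fits either way round (half turn). The other, bridgeless plate is not part of the job.
- bridge (a point): Centre of the bridge's bar, where to grip the top plate: 48 mm above the plate's underside, axes as the plate's. The bar lies along y, 76 mm long, 20 wide (x), 16 high, free underneath between posts at y = +-33 mm; a black 18 mm knob stands 18 mm up on its middle. Plate fully home: this point is 198 mm above the bench; resting on the pin tips: 228 mm.
- trough_plate: Bystander: flat plate 75 x 110 x 8 mm without bridge, origin under its centre.
- vial_a: Bystander: glass vial with black cap, 24 mm in diameter, 45 mm high, origin under its centre.
- vial_b: Bystander: a second such vial.
- pellet_die: Bystander: stepped round steel die, 54 mm in diameter, 72 mm high, origin under its centre.
- screwdriver: Bystander: screwdriver lying on the bench.
Not all that is in view belongs to the job. Leave any blue or pink look-alike of the top_plate alone.

How it is judged:
By the outcome, as a careful person would: the job done as asked, in the order asked, and still so for the second after the job is handed in, with the robot touching nothing.
It also fails if it takes over 72 s, if anything falls off the work surface, if the arm or the gripper's body presses on something with over 40 N, if the wrist force passes 120 N, or if a joint passes its speed limit or range.

## Working session

There is one attempt and no reset: what is moved stays moved. The work goes in short steps, Python scripts to look and compute and a tool call to move; the robot and the scene stay as the last step left them, time stands still between calls to the robot, and variables do not carry over. Pictures are saved under pics/ and viewed, at most 10 in all, crops included, and the job is handed in when it is done.

Besides the shell and the picture viewer there is one more tool, called after "Request:" by a JSON object that holds its "fn" and its "kwargs". apply_moves: Moves the arm, as the interface text tells. Its arguments: {"type":"object","properties":{"deltas":{"type":"array"},"grip_force":{"type":"number"}},"required":["deltas"]}

```bash
mkdir -p pics; cat > h.py <<'E'
import numpy as np, cv2
from station import ctrl
from scipy.spatial.transform import Rotation as R
def toolT(o):
    T=np.eye(4);T[:3,:3]=R.from_euler('xyz',o['eef_rot']).as_matrix();T[:3,3]=o['ee_pos'];return T
def cam(n):
    o=ctrl.get_obs();c=ctrl.camera(n)
    c['T']=np.array(c['pose']) if 'pose' in c else toolT(o)@np.array(c['hand_eye'])
    return c
def dist(c): return np.array([c['k1'],0,0,0,0],float)
def rays(c,px):
    p=cv2.undistortPoints(np.array(px,float).reshape(-1,1,2),np.array(c['K']),dist(c)).reshape(-1,2)
    return np.c_[p[:,0],-p[:,1],-np.ones(len(p))]@c['T'][:3,:3].T
def plane(c,px,z):
    d=rays(c,px);o=c['T'][:3,3];return o+d*((z-o[2])/d[:,2])[:,None]
def proj(c,P):
    q=(np.array(P,float).reshape(-1,3)-c['T'][:3,3])@c['T'][:3,:3]
    q=q*[1,-1,-1]
    return cv2.projectPoints(q,np.zeros(3),np.zeros(3),np.array(c['K']),dist(c))[0].reshape(-1,2)
def save(c,n): cv2.imwrite('pics/'+n,c['img'][:,:,::-1])
E
python3 - <<'E'
from h import *
import pickle
d={}
for n in('top','side','wrist'):
    c=cam(n);d[n]=c
    print(n,c['T'][:3,3].round(3),c['k1'],np.array(c['K'])[0,0])
pickle.dump(d,open('v0.pkl','wb'))
a=cv2.resize(d['top']['img'],(800,600));cv2.imwrite('pics/top0.png',a[:,:,::-1])
b=np.hstack([d['side']['img'],d['wrist']['img']]);cv2.imwrite('pics/sw0.png',cv2.resize(b,(800,300))[:,:,::-1])
o=ctrl.get_obs();print({k:np.round(v,3) for k,v in o.items()})
E
```

```text
top [0.351 0.24  1.111] 0.03576359070119177 352.68056696333633
side [ 0.034 -0.763  1.106] -0.11228399475640519 408.0100055548669
wrist [0.092 0.549 0.383] -0.053239163875380295 265.15799553848393
{'time_s': np.float64(0.15), 'qpos': array([ 1.192,  0.3  ,  1.521, -0.   ,  1.321, -0.067]), 'joint_vel': array([-0.001, -0.001, -0.002,  0.002,  0.   ,  0.   ]), 'tau': array([ 1.0000e-03, -5.3195e+01, -3.5282e+01,  7.1000e-02,  2.4000e-02,
       -0.0000e+00]), 'ee_pos': array([0.169, 0.523, 0.23 ]), 'eef_rot': array([-3.141, -0.   ,  2.83 ]), 'force': array([ 0.204, -0.349,  0.541]), 'moment': array([0.015, 0.001, 0.016]), 'grip_force': np.float64(0.0), 'grip_width': np.float64(0.094)}
```

View pics/top0.png

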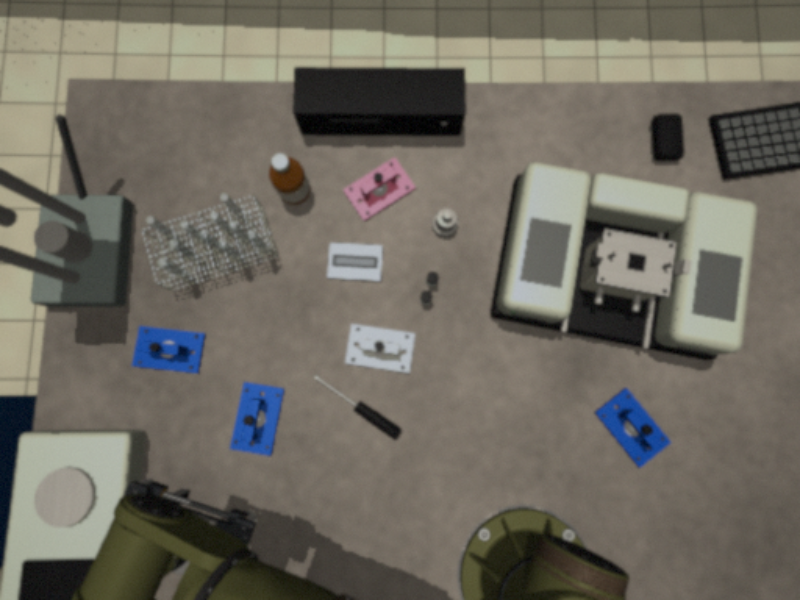

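View pics/sw0.png

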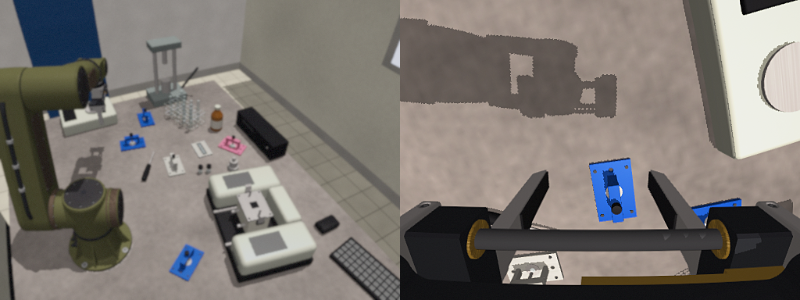

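The top view shows the white top plate at about (380,348) in the 800-px picture, the spectrometer at about (630,260) with its deck at (635,262). World x runs up in the picture and y runs left. Blue and pink items are look-alikes.

```bash
python3 - <<'E'
from h import *
import pickle
d=pickle.load(open('v0.pkl','rb'));c=d['top'];im=c['img']
hsv=cv2.cvtColor(im,cv2.COLOR_RGB2HSV)
def comp(m,seed):
    n,l,s,ce=cv2.connectedComponentsWithStats(m.astype(np.uint8))
    k=l[seed[1],seed[0]]; 
    if k==0: # nearest
        ys,xs=np.nonzero(l);i=np.argmin((xs-seed[0])**2+(ys-seed[1])**2);k=l[ys[i],xs[i]]
    return (l==k).astype(np.uint8),s[k]
print('px plate',im[232,228],im[215,226],'bench',im[200,200],'deck',im[180,410],im[155,400],'unit',im[190,385])
m=(hsv[...,2]>165)&(hsv[...,1]<60)
for nm,seed,z in(('plate',(226,215),.008),):
    mm,s=comp(m,seed);print(nm,s)
    cn=max(cv2.findContours(mm,cv2.RETR_EXTERNAL,cv2.CHAIN_APPROX_NONE)[0],key=cv2.contourArea).reshape(-1,2)
    P=plane(c,cn,z)[:,:2].astype(np.float32)
    (cx,cy),wh,a=cv2.minAreaRect(P*1000);print((cx,cy),wh,a)
a=cv2.resize(im[95:240,310:490],None,fx=4,fy=4,interpolation=cv2.INTER_CUBIC)
cv2.imwrite('pics/spec.png',a[:,:,::-1])
E
```

```text
px plate [176 181 186] [182 188 194] bench [127 117 108] deck [166 161 149] [168 164 152] unit [69 68 65]
plate [221 208  44  30 782]
(427.8196105957031, 278.432861328125) (127.36183166503906, 78.22135162353516) 81.5691146850586
```

View pics/spec.png

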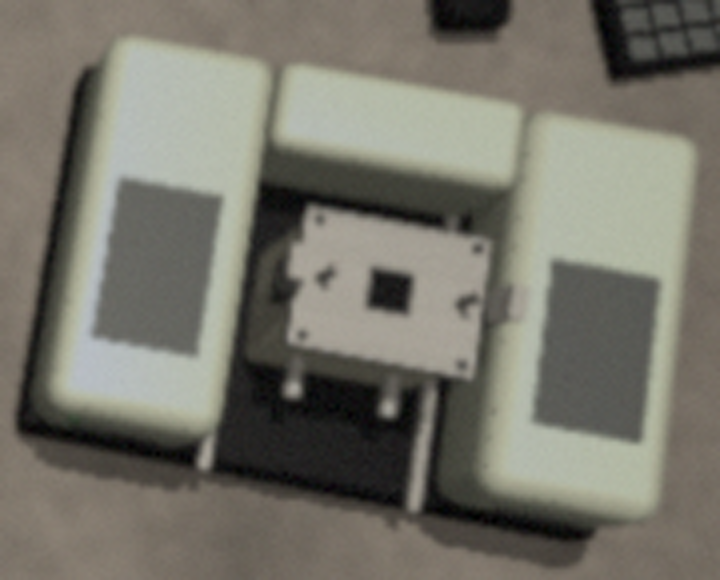

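The spec crop shows deck corners at about (305,203), (492,238), (470,380) and (288,345). The pins with their shadows are near (325,275) and (465,302).

```bash
python3 - <<'E'
from h import *
import pickle
d=pickle.load(open('v0.pkl','rb'));c=d['top']
q=lambda L:np.array(L,float)/4+[310,95]-.375
P=plane(c,q([(305,203),(492,238),(470,380),(288,345)]),.15)
print(P.round(4)*1000,P.mean(0),[np.linalg.norm(P[i]-P[i-1]).round(4) for i in range(4)])
u=P[0]-P[1]+P[3]-P[2];print('deck y dir deg',np.degrees(np.arctan2(u[1],u[0])))
print(plane(c,q([(325,275),(465,302)]),.165))
o=ctrl.get_obs();T=d['wrist']['T'];He=np.linalg.inv(toolT(o))@T;print(He.round(3))
E
```

```text
[[ 634.7 -126.3  150. ]
 [ 609.4 -253.7  150. ]
 [ 509.3 -231.6  150. ]
 [ 533.5 -109.3  150. ]] [ 0.57174235 -0.18022402  0.15      ] [np.float64(0.1026), np.float64(0.1299), np.float64(0.1025), np.float64(0.1247)]
deck y dir deg 78.78365454571934
[[ 0.57942587 -0.13148396  0.165     ]
 [ 0.56060789 -0.22471505  0.165     ]]
[[-0.001  0.96   0.279  0.081]
 [ 1.     0.     0.001  0.001]
 [ 0.001  0.279 -0.96  -0.153]
 [ 0.     0.     0.     1.   ]]
```

Request:
{"fn": "apply_moves", "kwargs": {"deltas": [[0,1.985,-3.66,0.2,0,0,-0.0728],[0,1.985,-3.66,0.2,0,0,-0.0728],[0,1.985,-3.66,0.2,0,0,-0.0728],[0,1.985,-3.66,0.2,0,0,-0.0728],[0,1.985,-3.66,0.2,0,0,-0.0728],[0,1.985,-3.66,0.2,0,0,-0.0728],[0,1.985,-3.66,0.2,0,0,-0.0728],[0,1.985,-3.66,0.2,0,0,-0.0728],[0,1.985,-3.66,0.2,0,0,-0.0728],[0,1.985,-3.66,0.2,0,0,-0.0728]]}}

```text
time_s: 1.15
ee_pos: [0.3676, 0.1558, 0.2506]
eef_rot: [3.141, 0.0, 2.099]
force: [0.5, 0.8, -0.0]
grip_width: 0.0941
grip_force: 0.0
```

Request:
{"fn": "apply_moves", "kwargs": {"deltas": [[0,1.985,-3.66,0.2,0,0,-0.0728],[0,1.985,-3.66,0.2,0,0,-0.0728],[0,1.985,-3.66,0.2,0,0,-0.0728],[0,1.985,-3.66,0.2,0,0,-0.0728],[0,1.985,-3.66,0.2,0,0,-0.0728],[0,1.985,-3.66,0.2,0,0,-0.0728],[0,1.985,-3.66,0.2,0,0,-0.0728],[0,1.985,-3.66,0.2,0,0,-0.0728],[0,1.985,-3.66,0.2,0,0,-0.0728],[0,1.985,-3.66,0.2,0,0,-0.0728]]}}

```text
time_s: 2.15
ee_pos: [0.5662, -0.2102, 0.2702]
eef_rot: [-3.141, -0.0, 1.371]
force: [-0.1, 0.5, 0.8]
grip_width: 0.0939
grip_force: 0.0
```

Request:
{"fn": "apply_moves", "kwargs": {"deltas": [[0,0,0,0,0,0,0],[0,0,0,0,0,0,0]]}}

```text
time_s: 2.35
ee_pos: [0.5655, -0.2088, 0.2695]
eef_rot: [-3.14, -0.0, 1.373]
force: [-0.2, 0.5, 0.4]
grip_width: 0.0942
grip_force: 0.0
```

```bash
python3 - <<'E'
from h import *
import pickle
c=cam('wrist');pickle.dump(c,open('pins.pkl','wb'))
o=ctrl.get_obs();print(o['ee_pos'],o['eef_rot'],o['time_s'])
u=np.array([.195,.981,0])*.048;m=np.array([.572,-.18,.18]);p=proj(c,[m+u,m-u]);print(p)
cv2.imwrite('pics/pins.png',cv2.resize(c['img'][60:310,110:400],None,fx=2.4,fy=2.4,interpolation=cv2.INTER_CUBIC)[:,:,::-1])
E
```

```text
[ 0.56542338 -0.20803993  0.27003368] [-3.14068281e+00 -3.45479444e-04  1.37458728e+00] 2.4
[[253.84074099 119.26614611]
 [253.99970195 219.86520327]]
```

View pics/pins.png

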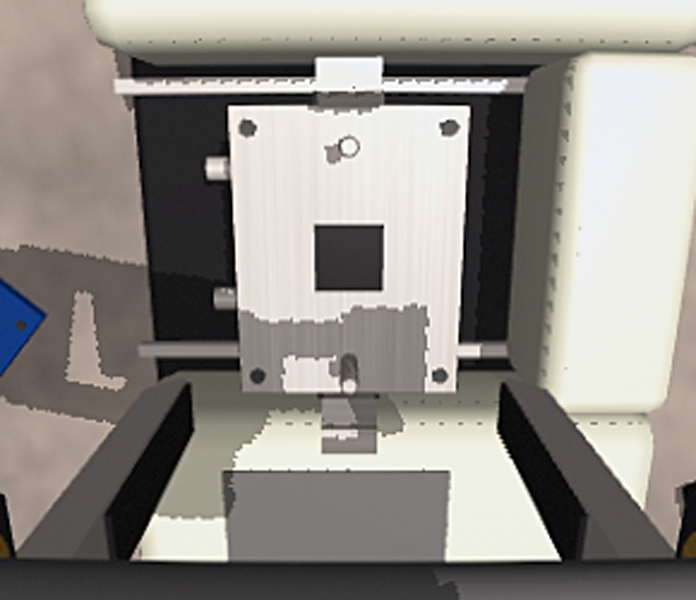

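The wrist view shows the pin tips at crop positions (348,147) and (349,386), which is about (254.7,121.0) and (255.1,220.5) in the full picture. That is within 2 px of the top-camera prediction.

```bash
python3 - <<'E'
from h import *
import pickle
c=pickle.load(open('pins.pkl','rb'))
px=(np.array([(348,147),(349,386)])+.5)/2.4-.5+[110,60]
P=plane(c,px,.18);print(px,P,P.mean(0),np.linalg.norm(P[0]-P[1]),np.degrees(np.arctan2(*(P[0]-P[1])[[1,0]])))
D=plane(c,(np.array([(247,128),(449,128),(439,376),(257,376)])+.5)/2.4-.5+[110,60],.15)
print(D.mean(0)); v=D[0]-D[3]+D[1]-D[2];print(np.degrees(np.arctan2(v[1],v[0])), [np.linalg.norm(D[i]-D[i-1]) for i in range(4)])
E
```

```text
[[254.70833333 120.95833333]
 [255.125      220.54166667]] [[ 0.58182871 -0.13449952  0.18      ]
 [ 0.56358801 -0.22801146  0.18      ]] [ 0.57270836 -0.18125549  0.18      ] 0.09527437484976385 78.96232386325129
[ 0.57252848 -0.18150713  0.15      ]
78.71423141189493 [np.float64(0.1098861843780388), np.float64(0.08360164243375802), np.float64(0.10985397803894904), np.float64(0.08378924689247834)]
```

Request:
{"fn": "apply_moves", "kwargs": {"deltas": [[0,-1.42,4.57,-0.7,0,0,0.0049],[0,-1.42,4.57,-0.7,0,0,0.0049],[0,-1.42,4.57,-0.7,0,0,0.0049],[0,-1.42,4.57,-0.7,0,0,0.0049],[0,-1.42,4.57,-0.7,0,0,0.0049],[0,-1.42,4.57,-0.7,0,0,0.0049],[0,-1.42,4.57,-0.7,0,0,0.0049],[0,-1.42,4.57,-0.7,0,0,0.0049],[0,-1.42,4.57,-0.7,0,0,0.0049],[0,-1.42,4.57,-0.7,0,0,0.0049]]}}

```text
time_s: 3.4
ee_pos: [0.4217, 0.2507, 0.2008]
eef_rot: [3.141, -0.001, 1.425]
force: [-0.2, 0.3, 0.4]
grip_width: 0.0941
grip_force: 0.0
```

Request:
{"fn": "apply_moves", "kwargs": {"deltas": [[0,0,0,-3.4,0,0,0],[0,0,0,-3.4,0,0,0],[0,0,0,-3.4,0,0,0],[0,0,0,0,0,0,0],[0,0,0,0,0,0,0]]}}

```text
time_s: 3.9
ee_pos: [0.4234, 0.2489, 0.0996]
eef_rot: [3.141, -0.0, 1.424]
force: [-0.1, 0.3, 0.9]
grip_width: 0.0937
grip_force: 0.0
```

```bash
python3 - <<'E'
from h import *
import pickle
c=cam('wrist');pickle.dump(c,open('plate.pkl','wb'))
o=ctrl.get_obs();print(o['ee_pos'],o['eef_rot'],o['time_s'])
cv2.imwrite('pics/plate.png',cv2.resize(c['img'][60:310,110:400],None,fx=2.4,fy=2.4,interpolation=cv2.INTER_CUBIC)[:,:,::-1])
E
```

```text
[0.4239845  0.24902837 0.10031877] [ 3.13983478e+00 -1.26933642e-03  1.42361191e+00] 3.95
```

View pics/plate.png

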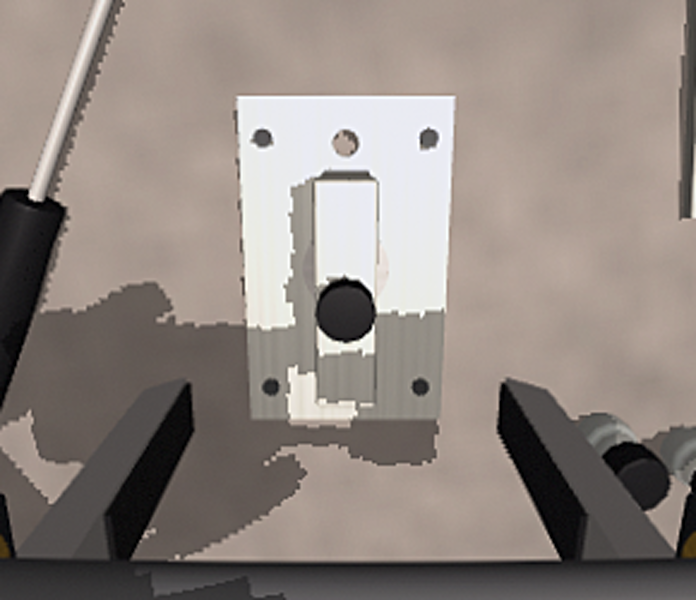

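The wrist view shows the plate with corners at crop (238,96), (455,97), (439,420) and (250,420). Its upper hole is at (345,142), its corner screws at (262,138), (428,138), (420,387) and (270,387), and its knob at (345,310).

```bash
python3 - <<'E'
from h import *
import pickle
c=pickle.load(open('plate.pkl','rb'))
q=lambda L:(np.array(L)+.5)/2.4-.5+[110,60]
an=lambda v:np.degrees(np.arctan2(v[1],v[0]))
for L in([(238,96),(455,97),(439,420),(250,420)],[(262,138),(428,138),(420,387),(270,387)]):
    D=plane(c,q(L),.008);v=D[0]-D[3]+D[1]-D[2]
    print(D.mean(0),an(v),[np.linalg.norm(D[i]-D[i-1]).round(4) for i in range(4)])
print('hole',plane(c,q([(345,142)]),.008),'knob',plane(c,q([(345,310)]),.074))
print('bar top upper edge', plane(c,q([(315,180),(377,180)]),.056))
# subpixel hole
E
```

```text
[0.42823223 0.27775206 0.008     ] 81.19847486770837 [np.float64(0.13), np.float64(0.0797), np.float64(0.1296), np.float64(0.0798)]
[0.42807443 0.27787636 0.008     ] 81.53901907854632 [np.float64(0.0999), np.float64(0.0619), np.float64(0.0999), np.float64(0.0623)]
hole [[0.43519904 0.32577688 0.008     ]] knob [[0.42837388 0.27985321 0.074     ]]
bar top upper edge [[0.42464123 0.3168368  0.056     ]
 [0.44330919 0.31406192 0.056     ]]
```

Request:
{"fn": "apply_moves", "kwargs": {"deltas": [[0,0.4,2.9,0,0,0,0],[0,0,0,-2.2,0,0,0],[0,0,0,-2.3,0,0,0],[0,0,0,0,0,0,0],[0,0,0,0,0,0,0]], "grip_force": 40}}

```text
time_s: 4.45
ee_pos: [0.4283, 0.2778, 0.0552]
eef_rot: [3.14, -0.001, 1.423]
force: [0.4, 0.3, -0.2]
grip_width: 0.094
grip_force: 0.0
```

Request:
{"fn": "apply_moves", "kwargs": {"deltas": [[255,0,0,0,0,0,0],[255,0,0,0,0,0,0],[255,0,0,0,0,0,0],[255,0,0,0,0,0,0],[255,0,0,0,0,0,0],[255,0,0,0,0,0,0],[255,0,0,0,0,0,0],[255,0,0,0,0,0,0]], "grip_force": 40}}

```text
time_s: 5.25
ee_pos: [0.4277, 0.2775, 0.0534]
eef_rot: [-3.141, 0.0, 1.423]
force: [-0.4, 0.5, 0.1]
grip_width: 0.0337
grip_force: 0.0
```

Request:
{"fn": "apply_moves", "kwargs": {"deltas": [[255,0,0,0,0,0,0],[255,0,0,0,0,0,0],[255,0,0,0,0,0,0],[255,0,0,0,0,0,0],[255,0,0,0,0,0,0]]}}

```text
time_s: 5.75
ee_pos: [0.4277, 0.2775, 0.0534]
eef_rot: [3.142, -0.0, 1.423]
force: [0.5, 0.3, 0.1]
grip_width: 0.0198
grip_force: 40.0
```

Request:
{"fn": "apply_moves", "kwargs": {"deltas": [[255,0,0,0.5,0,0,0],[255,0,0,1.5,0,0,0],[255,0,0,2,0,0,0],[255,0,0,4,0,0,0],[255,0,0,4,0,0,0],[255,0,0,4,0,0,0],[255,0,0,3,0,0,0],[255,0,0,0,0,0,0],[255,0,0,0,0,0,0]]}}

```text
time_s: 6.65
ee_pos: [0.4273, 0.2773, 0.2424]
eef_rot: [-3.141, 0.001, 1.423]
force: [0.1, 0.1, -5.6]
grip_width: 0.0196
grip_force: 40.0
```

```bash
python3 - <<'E'
from h import *
import pickle
c=cam('wrist');pickle.dump(c,open('held.pkl','wb'))
o=ctrl.get_obs();print(o['ee_pos'],o['eef_rot'],o['time_s'],o['force'],o['moment'],o['grip_width'],o['grip_force'])
T=toolT(o)
u=lambda x,y,z:(T@[x,y,z,1])[:3]
print(proj(c,[u(.048,0,.046),u(.065,-.04,.046),u(.065,.04,.046)]))  # plate top 40mm below grasp -> tool z .046
cv2.imwrite('pics/held.png',cv2.resize(c['img'][60:310,110:400],None,fx=2.4,fy=2.4,interpolation=cv2.INTER_CUBIC)[:,:,::-1])
E
```

```text
[0.42711452 0.27712005 0.2415302 ] [-3.13942152e+00  1.69182348e-03  1.42278118e+00] 6.7 [-0.29042778 -0.97974736 -5.10735596] [-0.1215053   0.09218339 -0.01385877] 0.019646668169140003 39.998509883880615
[[252.52427872 160.48090759]
 [198.90471911 138.05070154]
 [306.05113692 137.94629398]]
```

View pics/held.png

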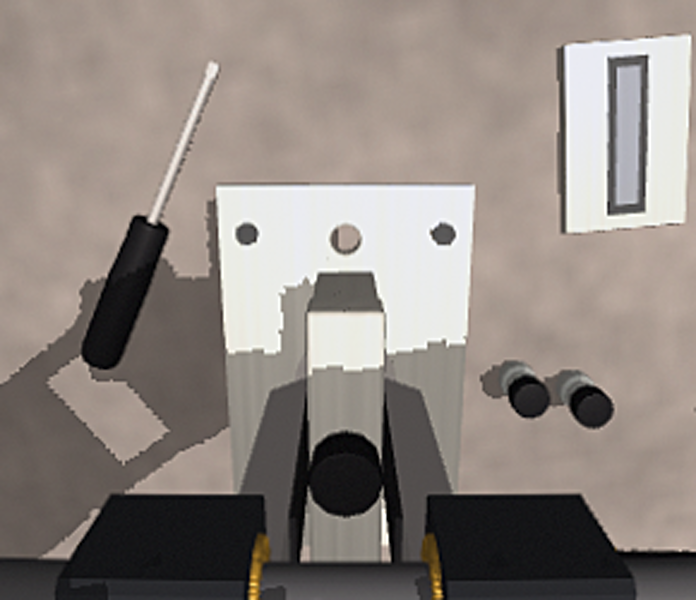

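Hole is at crop (345,239), within about 1 px of where a centred grasp predicts it. The plate is held squarely and hangs level.

Request:
{"fn": "apply_moves", "kwargs": {"deltas": [[255,0.6,-1.9,0.5,0,0,-0.004],[255,0.9,-2.8,0.5,0,0,-0.004],[255,1.3,-4.0,0.5,0,0,-0.004],[255,1.3,-4.1,0.5,0,0,-0.004],[255,1.3,-4.1,0,0,0,-0.004],[255,1.3,-4.1,0,0,0,-0.004],[255,1.3,-4.1,0,0,0,-0.004],[255,1.3,-4.1,0,0,0,-0.004],[255,1.3,-4.1,0,0,0,-0.004],[255,1.3,-4.1,0,0,0,-0.004]]}}

```text
time_s: 7.7
ee_pos: [0.5464, -0.0982, 0.261]
eef_rot: [-3.138, -0.0, 1.383]
force: [0.3, 0.0, -4.1]
grip_width: 0.02
grip_force: 40.0
```

Request:
{"fn": "apply_moves", "kwargs": {"deltas": [[255,1.2,-4.0,0,0,0,-0.004],[255,0.8,-2.8,0,0,0,-0.004],[255,0.55,-1.8,0,0,0,0],[255,0,0,0,0,0,0],[255,0,0,0,0,0,0],[255,0,0,0,0,0,0]]}}

```text
time_s: 8.3
ee_pos: [0.5719, -0.1817, 0.2624]
eef_rot: [-3.14, -0.0, 1.376]
force: [0.3, 1.3, -4.3]
grip_width: 0.0201
grip_force: 40.0
```

```bash
python3 - <<'E'
from h import *
import pickle
q=lambda L:(np.array(L)+.5)/2.4-.5+[110,60]
c=pickle.load(open('held.pkl','rb'));T=np.linalg.inv(c['T'])
# held: rays in tool frame
W=dict(c);H=np.array(c['hand_eye']);W['T']=H
h=plane(W,q([(345,239)]),.046);s=plane(W,q([(247,234),(443,234)]),.046);e=plane(W,q([(217,184),(474,184)]),.046)
print('hole',h,'small',s,'edge',e)
p=pickle.load(open('pins.pkl','rb'));W=dict(p);W['T']=H
print('pins in tool',plane(W,q([(348,147),(349,386)]),.09))
L=[]
for i in range(4):
    cam('wrist');o=ctrl.get_obs();L.append(np.r_[o['ee_pos'],np.unwrap([0,o['eef_rot'][2]])[1],o['force'],o['moment']])
print(np.mean(L,0).round(4),np.std(L,0).round(4),o['time_s'])
E
```

```text
hole [[0.04884369 0.00043897 0.046     ]] small [[ 0.05048883 -0.0304667   0.046     ]
 [ 0.05043953  0.03134754  0.046     ]] edge [[ 0.06608322 -0.03912639  0.046     ]
 [ 0.06602135  0.04034525  0.046     ]]
pins in tool [[ 0.07597341  0.00156332  0.09      ]
 [-0.01948601  0.00201359  0.09      ]]
[ 0.5721 -0.1817  0.2632  1.3757  0.0062  0.0159 -4.3947 -0.0662  0.0693
  0.0166] [1.000e-04 1.000e-04 2.000e-04 1.000e-04 4.545e-01 5.284e-01 2.402e-01
 3.830e-02 1.910e-02 2.260e-02] 8.5
```

Request:
{"fn": "apply_moves", "kwargs": {"deltas": [[255,0,0.04,-1,0,0,0],[255,0,0,-0.8,0,0,0],[255,0,0,-0.5,0,0,0],[255,0,0,0,0,0,0]]}}

```text
time_s: 8.9
ee_pos: [0.5719, -0.182, 0.2392]
eef_rot: [-3.14, -0.0, 1.375]
force: [0.2, -0.7, -4.7]
grip_width: 0.0197
grip_force: 40.0
```

Request:
{"fn": "apply_moves", "kwargs": {"deltas": [[255,0,0,-0.2,0,0,0],[255,0,0,-0.2,0,0,0],[255,0,0,-0.2,0,0,0],[255,0,0,0,0,0,0]]}}

```text
time_s: 9.3
ee_pos: [0.5722, -0.1821, 0.2342]
eef_rot: [-3.141, -0.0, 1.375]
force: [-0.3, 0.4, -3.8]
grip_width: 0.0196
grip_force: 40.0
```

Request:
{"fn": "apply_moves", "kwargs": {"deltas": [[255,0,0,-0.1,0,0,0],[255,0,0,-0.1,0,0,0],[255,0,0,0,0,0,0]]}}

```text
time_s: 9.6
ee_pos: [0.5722, -0.1821, 0.2323]
eef_rot: [-3.141, 0.0, 1.375]
force: [0.2, -0.0, -4.5]
grip_width: 0.0196
grip_force: 40.0
```

Request:
{"fn": "apply_moves", "kwargs": {"deltas": [[255,0,0,-0.1,0,0,0],[255,0,0,-0.1,0,0,0],[255,0,0,0,0,0,0]]}}

```text
time_s: 9.9
ee_pos: [0.5722, -0.1821, 0.2303]
eef_rot: [-3.141, -0.0, 1.375]
force: [0.8, -0.2, -5.2]
grip_width: 0.0195
grip_force: 40.0
```

Request:
{"fn": "apply_moves", "kwargs": {"deltas": [[255,0,0,-0.1,0,0,0],[255,0,0,-0.1,0,0,0],[255,0,0,0,0,0,0]]}}

```text
time_s: 10.2
ee_pos: [0.5722, -0.1821, 0.2282]
eef_rot: [-3.141, -0.0, 1.375]
force: [-0.4, 0.7, -4.4]
grip_width: 0.0196
grip_force: 40.0
```

Six millimetres below tip height with no reaction, so both pins are in the holes.

Request:
{"fn": "apply_moves", "kwargs": {"deltas": [[255,0,0,-0.15,0,0,0],[255,0,0,-0.15,0,0,0],[255,0,0,-0.15,0,0,0],[255,0,0,0,0,0,0]]}}

```text
time_s: 10.6
ee_pos: [0.5721, -0.1821, 0.2236]
eef_rot: [-3.141, -0.0, 1.375]
force: [0.2, -0.1, -5.0]
grip_width: 0.0199
grip_force: 40.0
```

Request:
{"fn": "apply_moves", "kwargs": {"deltas": [[255,0,0,-0.1,0,0,0],[255,0,0,-0.1,0,0,0],[255,0,0,-0.1,0,0,0],[255,0,0,-0.1,0,0,0],[255,0,0,0,0,0,0]]}}

```text
time_s: 11.1
ee_pos: [0.5723, -0.182, 0.2199]
eef_rot: [3.142, -0.0, 1.375]
force: [-0.0, 1.3, -4.4]
grip_width: 0.02
grip_force: 40.0
```

Request:
{"fn": "apply_moves", "kwargs": {"deltas": [[255,0,0,-0.1,0,0,0],[255,0,0,-0.1,0,0,0],[255,0,0,-0.1,0,0,0],[255,0,0,0,0,0,0]]}}

```text
time_s: 11.5
ee_pos: [0.5724, -0.1822, 0.2172]
eef_rot: [3.141, 0.0, 1.375]
force: [1.3, 0.3, 1.2]
grip_width: 0.0195
grip_force: 40.0
```

Request:
{"fn": "apply_moves", "kwargs": {"deltas": [[255,0,0,-0.1,0,0,0],[255,0,0,-0.1,0,0,0],[255,0,0,-0.1,0,0,0],[255,0,0,0,0,0,0]]}}

```text
time_s: 11.9
ee_pos: [0.5724, -0.1822, 0.2142]
eef_rot: [3.141, 0.0, 1.375]
force: [-0.1, -0.0, 4.1]
grip_width: 0.0197
grip_force: 40.0
```

Request:
{"fn": "apply_moves", "kwargs": {"deltas": [[255,0,0,-0.1,0,0,0],[255,0,0,-0.1,0,0,0],[255,0,0,0,0,0,0]]}}

```text
time_s: 12.2
ee_pos: [0.5721, -0.1821, 0.2114]
eef_rot: [-3.141, -0.0, 1.375]
force: [1.3, 0.0, -2.2]
grip_width: 0.0195
grip_force: 40.0
```

Request:
{"fn": "apply_moves", "kwargs": {"deltas": [[255,0,0,-0.1,0,0,0],[255,0,0,-0.1,0,0,0],[255,0,0,-0.1,0,0,0],[255,0,0,0,0,0,0]]}}

```text
time_s: 12.6
ee_pos: [0.5721, -0.1821, 0.2086]
eef_rot: [-3.141, -0.0, 1.375]
force: [1.1, -0.1, -2.4]
grip_width: 0.0197
grip_force: 40.0
```

Request:
{"fn": "apply_moves", "kwargs": {"deltas": [[255,0,0,-0.1,0,0,0],[255,0,0,-0.1,0,0,0],[255,0,0,0,0,0,0]]}}

```text
time_s: 12.9
ee_pos: [0.5722, -0.1821, 0.2068]
eef_rot: [-3.141, -0.0, 1.375]
force: [0.5, 0.5, -1.7]
grip_width: 0.0197
grip_force: 40.0
```

Request:
{"fn": "apply_moves", "kwargs": {"deltas": [[255,0,0,-0.1,0,0,0],[255,0,0,0,0,0,0],[255,0,0,0,0,0,0]]}}

```text
time_s: 13.2
ee_pos: [0.5721, -0.1823, 0.2055]
eef_rot: [-3.141, 0.0, 1.375]
force: [1.5, -1.6, -5.9]
grip_width: 0.0197
grip_force: 40.0
```

Request:
{"fn": "apply_moves", "kwargs": {"deltas": [[255,0,0,-0.05,0,0,0],[255,0,0,0,0,0,0]]}}

```text
time_s: 13.4
ee_pos: [0.5721, -0.182, 0.205]
eef_rot: [-3.141, -0.0, 1.375]
force: [1.6, -1.0, -8.0]
grip_width: 0.0198
grip_force: 40.0
```

Request:
{"fn": "apply_moves", "kwargs": {"deltas": [[255,0,0,-0.05,0,0,0],[255,0,0,0,0,0,0]]}}

```text
time_s: 13.6
ee_pos: [0.5721, -0.182, 0.2049]
eef_rot: [-3.141, -0.0, 1.375]
force: [0.1, 1.5, -4.8]
grip_width: 0.0197
grip_force: 40.0
```

Request:
{"fn": "apply_moves", "kwargs": {"deltas": [[255,0,0,-0.05,0,0,0],[255,0,0,0,0,0,0]]}}

```text
time_s: 13.8
ee_pos: [0.5722, -0.1823, 0.2045]
eef_rot: [3.142, 0.0, 1.375]
force: [-1.0, -1.8, -4.2]
grip_width: 0.0198
grip_force: 40.0
```

Request:
{"fn": "apply_moves", "kwargs": {"deltas": [[255,0,0,-0.05,0,0,0],[255,0,0,0,0,0,0]]}}

```text
time_s: 14.0
ee_pos: [0.5722, -0.1821, 0.2038]
eef_rot: [-3.141, -0.0, 1.375]
force: [-0.4, 0.3, -4.2]
grip_width: 0.0194
grip_force: 40.0
```

Request:
{"fn": "apply_moves", "kwargs": {"deltas": [[255,0,0,-0.05,0,0,0],[255,0,0,0,0,0,0]]}}

```text
time_s: 14.2
ee_pos: [0.5723, -0.1821, 0.2035]
eef_rot: [3.141, -0.0, 1.375]
force: [-0.0, 0.2, -4.1]
grip_width: 0.0195
grip_force: 40.0
```

Request:
{"fn": "apply_moves", "kwargs": {"deltas": [[255,0,0,-0.05,0,0,0],[255,0,0,0,0,0,0]]}}

```text
time_s: 14.4
ee_pos: [0.5723, -0.1821, 0.2034]
eef_rot: [3.141, 0.0, 1.375]
force: [-3.3, 1.7, 1.5]
grip_width: 0.0195
grip_force: 40.0
```

Request:
{"fn": "apply_moves", "kwargs": {"deltas": [[255,0,0,-0.03,0,0,0],[255,0,0,0,0,0,0]]}}

```text
time_s: 14.6
ee_pos: [0.5723, -0.1821, 0.2034]
eef_rot: [3.141, 0.0, 1.375]
force: [-3.4, 1.6, 5.3]
grip_width: 0.0195
grip_force: 40.0
```

Request:
{"fn": "apply_moves", "kwargs": {"deltas": [[255,0,0,-0.03,0,0,0],[255,0,0,0,0,0,0]]}}

```text
time_s: 14.8
ee_pos: [0.5723, -0.1821, 0.2034]
eef_rot: [3.141, 0.0, 1.375]
force: [-5.7, 3.7, 7.9]
grip_width: 0.0197
grip_force: 40.0
```

```bash
python3 - <<'E'
from h import *
L=[]
for i in range(4):
    c=cam('wrist');o=ctrl.get_obs();L.append(np.r_[o['ee_pos'],o['force'],o['moment']])
print(np.mean(L,0).round(4))
cs=cam('side');u=proj(cs,[(.572,-.182,.17)])[0].astype(int);print(u)
s=cs['img'][u[1]-45:u[1]+45,u[0]-55:u[0]+55]
a=cv2.resize(c['img'],(400,300));b=cv2.resize(s,(400,300),interpolation=cv2.INTER_CUBIC)
cv2.imwrite('pics/home.png',np.hstack([a,b])[:,:,::-1])
E
```

```text
[ 0.5723 -0.1821  0.2034 -5.9012  2.0831  7.7544  0.3626  1.1176  0.0156]
[326 257]
```

View pics/home.png

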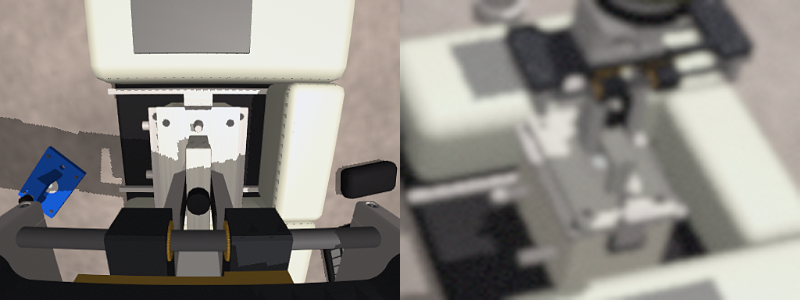

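Pin comes up through the plate's hole, the catch lies over the end, and the plate sits on the deck with about 12 N of push. Relaxing and letting go.

Request:
{"fn": "apply_moves", "kwargs": {"deltas": [[255,0,0,0.05,0,0,0],[255,0,0,0,0,0,0],[0,0,0,0,0,0,0],[0,0,0,0,0,0,0],[0,0,0,0,0,0,0],[0,0,0,0,0,0,0],[0,0,0,0,0,0,0],[0,0,0,0,0,0,0]]}}

```text
time_s: 15.85
ee_pos: [0.5722, -0.1821, 0.2028]
eef_rot: [3.142, 0.0, 1.375]
force: [-0.3, -0.3, 0.2]
grip_width: 0.0639
grip_force: 0.0
```

Request:
{"fn": "apply_moves", "kwargs": {"deltas": [[0,0,0,0,0,0,0],[0,0,0,0,0,0,0],[0,0,0,1,0,0,0],[0,0,0,3,0,0,0],[0,0,0,4,0,0,0],[0,-0.6,-2.8,0,0,0,0],[0,0,0,0,0,0,0],[0,0,0,0,0,0,0],[0,0,0,0,0,0,0]]}}

```text
time_s: 16.75
ee_pos: [0.5662, -0.2096, 0.2826]
eef_rot: [-3.141, -0.0, 1.375]
force: [0.6, 0.7, 1.1]
grip_width: 0.0936
grip_force: 0.0
```

```bash
python3 - <<'E'
from h import *
c=cam('wrist');o=ctrl.get_obs();print(o['ee_pos'],o['force'],o['time_s'],o['grip_width'])
cv2.imwrite('pics/end.png',cv2.resize(c['img'][60:310,110:400],None,fx=2.4,fy=2.4,interpolation=cv2.INTER_CUBIC)[:,:,::-1])
import pickle;pickle.dump(c,open('end.pkl','wb'))
E
```

```text
[ 0.56626482 -0.20952819  0.28259231] [ 0.16871309 -0.07289017 -0.01349777] 16.8 0.09410603716480577
```

View pics/end.png

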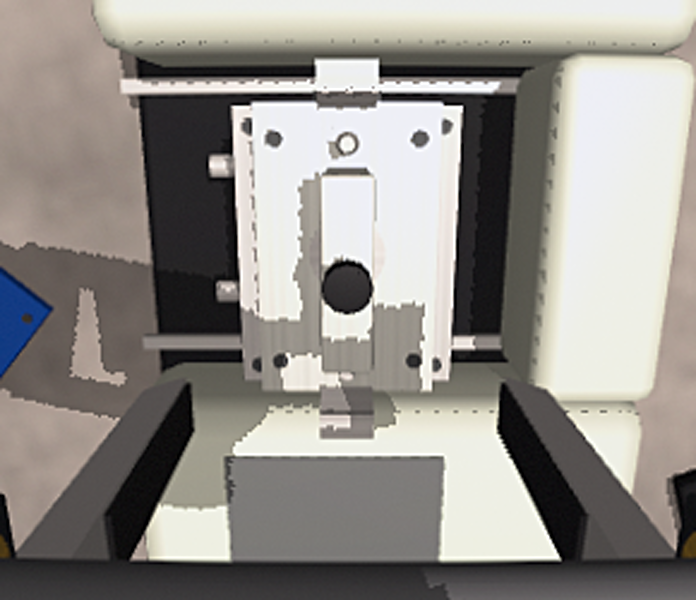

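The plate is on the deck with the pin showing in the hole at (347,143). The catches are at both ends, near (347,85) and (347,390). I'll check the height by the screw spacing, then hand in.

```bash
python3 - <<'E'
from h import *
import pickle
c=pickle.load(open('end.pkl','rb'));D=plane(c,(np.array([(273,138),(420,138),(413,360),(280,361)])+.5)/2.4-.5+[110,60],.158)
n=[np.linalg.norm(D[i]-D[i-1]) for i in range(4)];print(np.round(n,4),D.mean(0))
if abs(n[0]-.1)<.002 and abs(n[1]-.062)<.002 and abs(n[3]-.062)<.002: print(ctrl.hand_in())
E
```

```text
[0.1003 0.0622 0.0998 0.0619] [ 0.57276746 -0.18141986  0.158     ]
the job is handed in; nothing more can be done
None
```

The top plate is on both pins, pressed flat onto the deck with about 12 N net, appears caught at both ends in the final camera view, and has been let go; the job was handed in at about 17 s.

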